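# Open the cover of the loaded test fixture

### The job

Two identical test fixtures stand on the bench, and only one of them has a green circuit board in its nest. Swing the cover of that fixture up by its bow handle and past upright, so that it leans back against its stops and stays open on its own for unloading. Leave the cover of the empty fixture closed.

Things in the scene. Friction and masses are not known exactly. Their poses are not given: they have to be found in the camera images.
- loaded_cover (a joint): angle of the cover of the fixture with the board. 0 closed and level; grows as it swings up over its hinge; 1.95 leaning on its stops. No spring, hardly any friction: let go below 1.5 it falls shut, above 1.7 it falls on to its stops and stays. Lifts with 1 to 2 N at the handle. Clear frame 110 mm wide, 8 thick, from 12 to 120 mm off the hinge, with a 72 x 70 mm window over the nest.
- loaded_cover_bar (a point): middle of that cover's handle bar: dark round rod, 12 mm thick, 104 long, parallel to the hinge, in the cover's plane, 175 mm from the hinge axis, centre 85 mm above the table when closed. Two 10 mm side rods 86 mm apart join it to the cover's free edge, leaving an open gap of 49 mm behind the bar. Turns with the cover: x from bar to hinge, y along the bar, z out of the cover's upper face.
- loaded_cover_hinge (a point): middle of that cover's hinge axis, fixed, 85 mm up. x level, from closed handle to hinge and on, the way the cover falls open; y along the axis; z up. Bolted-down fixture: black box 150 x 150 mm, its front 38 mm behind the bar, aluminium top 53 mm up, black nest to 67 mm; at the hinge two posts 93 mm tall, behind them two stops leaning back, 128 mm tall.
- empty_cover (a joint): angle of the cover of the other, identical fixture, whose nest is an empty black pocket: 0 closed. It is to stay closed.

How it is judged:
By the outcome, as a careful person would: the job done as asked, in the order asked, and still so for the second after the job is handed in, with the robot touching nothing.
It also fails if it takes over 35 s, if anything falls off the work surface, if the arm or the gripper's body presses on something with over 40 N, if the wrist force passes 120 N, or if a joint passes its speed limit or range.

### The arm

A 6-joint arm with a two-finger parallel gripper is mounted at the origin on the work surface. World frame = base frame: x ahead of the robot, y to its left, z up, the work surface at z = 0. Lengths are in m, angles in rad, forces in N, time in s.
With the tool pointing down it reaches from about 0.225 to 0.875 m from the base axis. Payload 3.4 kg.
Tool frame: the origin (TCP) lies between the finger pads; the fingertips stand 8 mm ahead of it and the grasp point (between the pads) lies 11 mm behind it; z points along the fingers, y is the line along which they close (so a half turn about z gives the same grasp; the last joint's range is limited). The gripper opens to 85 mm and grips with 20 to 120 N. Pads are 22 mm wide; open, the fingers measure 114 mm over their backs; the gripper's body (76 mm by 85 mm) begins 54 mm behind the grasp point. The pads swing forward as they close: fully open they stand 13 mm farther back than shut.
Start: joints at [-1.227, 0.276, 1.505, -0, 1.361, -0.121], TCP at [0.258, -0.514, 0.239] pointing down, gripper open.
Joint ranges: [-2.89, 2.89], [-0.75, 2.08], [0.22, 2.7], [-1.18, 4.32], [0.11, 2.71], [-2.7, 2.7]. Speed limits (rad/s): [2.57, 2.57, 3.14, 3.14, 3.14, 3.14].

### API

Orientations are given as a unit quaternion [w, x, y, z].
In Python, from rig import manip gives the robot as it stands.
- The arm moves only by the tool move_arm, never from a script. Its argument "deltas" is a list that holds one entry, the list of rows, each a list of 5 numbers: the shift along the tool's x, y, z normalised to -1 to 1, where 1 is 80 cm, then the turn about the tool's z normalised to -1 to 1, where 1 is 120 degrees, then the closure, from -1 (fully open) to 1 (shut). In form: [[[tx, ty, tz, twist, grip], ...]]. A call has 1 to 12 rows; each row is the pose to reach, as a shift and turn from the pose commanded when the call began, along the tool's axes at that moment; what a row does not reach only later rows make up. A row lasts 1/10 s, in which the tool goes at most 50 mm and 8.59 degrees, less where a joint would pass 70% of its speed; a pose out of reach is approached as far as the arm can. A call with a number of a shift or a turn outside -1 to 1 is refused whole. A call with a gripper value outside its range is refused whole. The fingers move at their own pace and stop on an object; "squeeze" is the grip in N (left out, the last holds). Time passes only in rows, so rows that repeat a pose let the fingers close. It gives the time, the measured TCP pose, the force, the opening and the grip force at its end, in the units of the state.
- manip.get_state(): the state, without advancing time (a new reading comes with each control period).
- manip.get_image(name): name is "scene" or "top" or "wrist"; returns the picture (400x640x3 uint8, red, green, blue); there is no depth.
- manip.camera_params(name): a dict with "fx", "fy", "cx", "cy" (pixels), "R" (3x3) and "t" (3): a world point X has camera coordinates R X + t; the wrist camera has in their place "tool_from_camera" (4x4, takes a point from camera to tool coordinates, whose origin is the TCP and whose axes are the flange's). Camera axes: x right, y down, z forward; pixel columns grow to the right and rows downward; lengths in m; the calibration is good to about 2 mm. A picture is of the moment at which its call begins: read the wrist's pose just before it. camera_params takes no time and is no camera call.
- manip.sign_off(): hands the job in; it is judged then, once.
The state is a dict: "clock": time; "qpos": joint angles; "qd": joint speeds; "effort": joint torques, N m; "position": TCP position; "ee_rot": TCP orientation; "contact_force": force on the tool from outside, world axes, zero at the start; "moment": the same for the moment, N m; "width": finger opening in m; "gripper_force": force on a finger pad.
Only numpy, scipy, OpenCV 4.12 (cv2) and the standard library are available. Lean on these libraries where they do the work, as an engineer would, in place of code of your own. Each camera call takes 0.05 s, during which the arm holds its last target. There are 200 camera calls.

## Working session

There is one attempt and no reset: what is moved stays moved. The work goes in short steps, Python scripts to look and compute and a tool call to move; the robot and the scene stay as the last step left them, time stands still between calls to the robot, and variables do not carry over. Pictures are saved under pics/ and viewed, at most 10 in all, crops included, and the job is handed in when it is done.

Besides the shell and the picture viewer there is one more tool, called after "Emit:" as a command line: name --argument value ..., lists and objects as JSON in quotes. move_arm: Moves the arm, as the interface text tells. Scaled input: -1 to 1 covers 80 cm each way for a shift and 120 degrees each way for a turn. Its arguments: {"type":"object","properties":{"deltas":{"type":"array","items":{"type":"array","items":{"type":"array","items":{"type":"number","minimum":-1,"maximum":1}}}},"squeeze":{"type":"number"}},"required":["deltas"]}

```bash
mkdir -p pics
python3 - <<'E'
from rig import manip
import cv2,numpy as np
for n in("top","scene"):
    cv2.imwrite(f"pics/{n}0.png",manip.get_image(n)[:,:,::-1])
    p=manip.camera_params(n);print(n,{k:np.round(v,3).tolist() for k,v in p.items()})
print(np.round(manip.camera_params("wrist")["tool_from_camera"],3).tolist())
s=manip.get_state();print(s["clock"],s["position"],s["ee_rot"],s["width"])
E
```

```text
top {'fx': 431.82, 'fy': 431.82, 'cx': 318.602, 'cy': 197.013, 'R': [[0.021, -0.999, 0.04], [-0.986, -0.027, -0.164], [0.165, -0.036, -0.986]], 't': [-0.065, 0.554, 1.056]}
scene {'fx': 383.517, 'fy': 383.517, 'cx': 317.696, 'cy': 194.403, 'R': [[-0.126, 0.992, -0.016], [0.773, 0.088, -0.629], [-0.622, -0.092, -0.777]], 't': [0.109, -0.347, 1.235]}
[[0.0, -0.947, -0.322, 0.083], [1.0, 0.001, -0.0, 0.0], [0.0, -0.322, 0.947, -0.134], [0.0, 0.0, 0.0, 1.0]]
0.1 [ 0.25759036 -0.51356896  0.23852349] [-8.10038858e-04  9.73115699e-01  2.30315378e-01 -8.50518812e-05] 0.08539275663463801
```

View pics/top0.png

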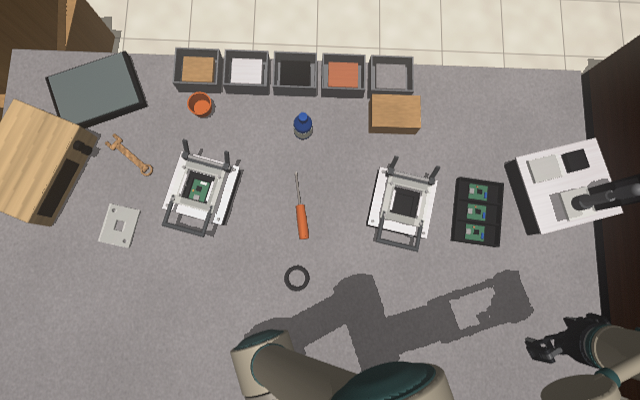

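View pics/scene0.png

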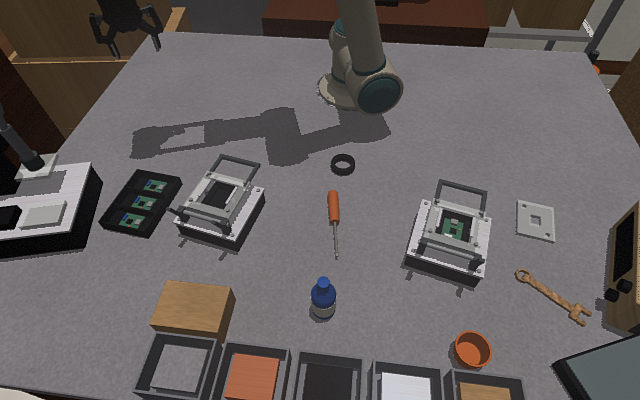

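The top view shows the fixture with the board at about (200,190), with its handle toward the robot at about (187,230). The empty one is at about (403,205). I'll zoom in on the loaded one in both views.

Run:
```python
import cv2,numpy as np
a=cv2.imread("pics/top0.png")[140:250,150:260];b=cv2.imread("pics/scene0.png")[170:290,395:505]
a=cv2.resize(a,(396,396*110//110),interpolation=cv2.INTER_CUBIC);b=cv2.resize(b,(396,432),interpolation=cv2.INTER_CUBIC)
o=np.zeros((432,796,3),np.uint8);o[:396,:396]=a;o[:,400:]=b
cv2.imwrite("pics/crop.png",o)
```

```text
(no output)
```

View pics/crop.png

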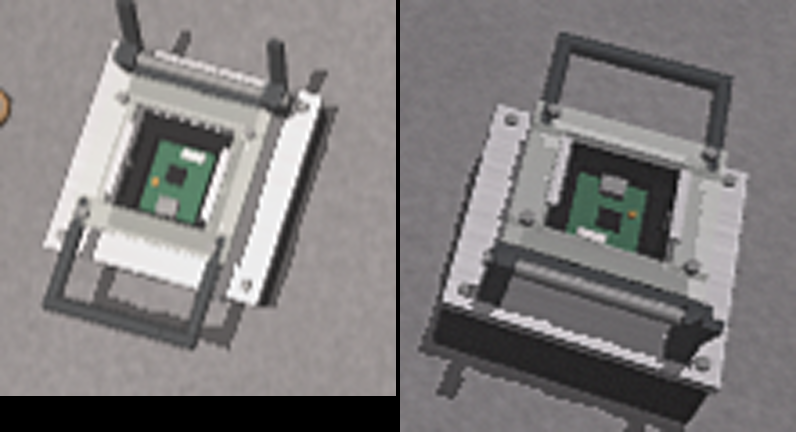

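The crop shows the bar's ends at about (48,302) and (194,342) in the top crop and (563,40) and (725,82) in the scene crop. The hinge posts are at about (128,58) and (275,98) in the top crop.

```bash
cat > h.py <<'E'
import numpy as np
from rig import manip
def ray(n,uv):
    p=manip.camera_params(n);R=np.array(p["R"]);t=np.array(p["t"])
    d=R.T@np.array([(uv[0]-p["cx"])/p["fx"],(uv[1]-p["cy"])/p["fy"],1]);return -R.T@t,d
def onz(n,uv,z):
    c,d=ray(n,uv);return c+d*(z-c[2])/d[2]
E
python3 - <<'E'
from h import *
T=lambda x,y:(x/3.6+150-.36,y/3.6+140-.36)
S=lambda x,y:((x-400)/3.6+395-.36,y/3.6+170-.36)
for nm,l in (("top",[T(48,302),T(194,342),T(132,60),T(272,99)]),("scene",[S(563,40),S(725,82)])):
    P=[onz(nm,q,.085) for q in l]
    for i in range(0,len(P),2):
        a,b=P[i],P[i+1];d=b-a;L=np.linalg.norm(d)
        print(nm,a.round(4),b.round(4),"mid",((a+b)/2).round(4),"len",L.round(4),"yaw",np.degrees(np.arctan2(d[1],d[0])).round(2))
E
```

```text
top [0.4746 0.3228 0.085 ] [0.4502 0.2244 0.085 ] mid [0.4624 0.2736 0.085 ] len 0.1013 yaw -103.92
top [0.6426 0.2791 0.085 ] [0.6181 0.1821 0.085 ] mid [0.6304 0.2306 0.085 ] len 0.1 yaw -104.21
scene [0.4533 0.2269 0.085 ] [0.4767 0.322  0.085 ] mid [0.465  0.2745 0.085 ] len 0.098 yaw 76.17
```

Emit:
move_arm --deltas '[[[0.671, -0.765, 0, -0.41, 0], [0.671, -0.765, 0, -0.41, 0], [0.671, -0.765, 0, -0.41, 0], [0.671, -0.765, 0, -0.41, 0], [0.671, -0.765, 0, -0.41, 0], [0.671, -0.765, 0, -0.41, 0], [0.671, -0.765, 0, -0.41, 0], [0.671, -0.765, 0, -0.41, 0], [0.671, -0.765, 0, -0.41, 0], [0.671, -0.765, 0, -0.41, 0], [0.671, -0.765, 0, -0.41, 0], [0.671, -0.765, 0, -0.41, 0]]]' --squeeze 20

```text
clock: 1.3
position: [0.409, 0.0686, 0.2393]
ee_rot: [0.0, 0.789, 0.615, 0.0]
contact_force: [0.7, -0.6, 0.5]
width: 0.0426
gripper_force: 0.0
```

Emit:
move_arm --deltas '[[[0.265, 0.003, 0, 0, 0], [0.265, 0.003, 0, 0, 0], [0.265, 0.003, 0, 0, 0], [0.265, 0.003, 0.03, 0, 0], [0.265, 0.003, 0.086, 0, 0], [0.265, 0.003, 0.086, 0, 0], [0.265, 0.003, 0.086, 0, 0], [0.265, 0.003, 0.086, 0, 0]]]'

```text
clock: 2.1
position: [0.4641, 0.2709, 0.1718]
ee_rot: [0.0, 0.789, 0.614, 0.001]
contact_force: [0.2, 0.6, 0.6]
width: 0.0429
gripper_force: 0.0
```

Run:
```python
from h import *
import cv2
s=manip.get_state();print(s["position"],s["ee_rot"],s["width"])
I=manip.get_image("wrist");cv2.imwrite("pics/w1.png",I[:,:,::-1])
p=manip.camera_params("wrist");print(p["fx"],p["fy"],p["cx"],p["cy"])
```

```text
[0.46411981 0.2709484  0.17177543] [4.91348096e-04 7.89129947e-01 6.14225614e-01 7.61673098e-04] 0.04287502191448524
327.07127246837183 327.07127246837183 318.6615415561479 198.97881362076592
```

View pics/w1.png

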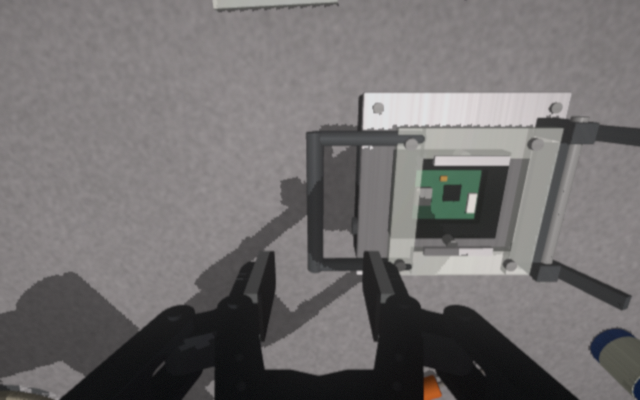

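The wrist view shows the bar upright at column 316, rows 131 to 271, and the fingers either side of about column 319. I'll turn the bar's ends into world points.

Run:
```python
from h import *
from scipy.spatial.transform import Rotation as Ro
s=manip.get_state();q=s["ee_rot"];R=Ro.from_quat([q[1],q[2],q[3],q[0]]).as_matrix()
p=manip.camera_params("wrist");M=np.array(p["tool_from_camera"])
P=[]
for uv in [(315,131),(316,271),(565,130),(545,271)]:
    d=R@M[:3,:3]@np.array([(uv[0]-p["cx"])/p["fx"],(uv[1]-p["cy"])/p["fy"],1]);c=s["position"]+R@M[:3,3]
    P.append(c+d*(.085-c[2])/d[2])
P=np.array(P);print(P.round(4),P[:2].mean(0),np.linalg.norm(P[0]-P[1]),np.degrees(np.arctan2(*(P[0]-P[1])[1::-1])))
print("tool off mm",(R.T@(P[:2].mean(0)-s["position"])*1e3).round(1))
```

```text
[[0.476  0.3252 0.085 ]
 [0.4502 0.2217 0.085 ]
 [0.6383 0.2847 0.085 ]
 [0.622  0.1779 0.085 ]] [0.46311368 0.27343195 0.085     ] 0.10669773506117791 76.00054447035617
tool off mm [ 1.9 -2.1 87.3]
```

Emit:
move_arm --deltas '[[[0.002, -0.003, 0.06, 0, 0], [0.002, -0.003, 0.1, 0, 0], [0.002, -0.003, 0.122, 0, 0], [0.002, -0.003, 0.122, 0, 0], [0.002, -0.003, 0.122, 0, 1], [0.002, -0.003, 0.122, 0, 1], [0.002, -0.003, 0.122, 0, 1], [0.002, -0.003, 0.122, 0, 1], [0.002, -0.003, 0.122, 0, 1], [0.002, -0.003, 0.122, 0, 1], [0.002, -0.003, 0.122, 0, 1], [0.002, -0.003, 0.122, 0, 1]]]' --squeeze 25

```text
clock: 3.35
position: [0.4622, 0.2741, 0.075]
ee_rot: [0.0, 0.789, 0.614, 0.001]
contact_force: [-2.5, -0.2, 5.9]
width: 0.0111
gripper_force: 24.6
```

Emit:
move_arm --deltas '[[[0, 0.001, -0.022, 0, 1], [0, 0.004, -0.0435, 0, 1], [0, 0.01, -0.065, 0, 1], [0, 0.017, -0.085, 0, 1], [0, 0.027, -0.105, 0, 1], [0, 0.038, -0.1235, 0, 1], [0, 0.038, -0.1235, 0, 1]]]'

```text
clock: 4.05
position: [0.4901, 0.2671, 0.1745]
ee_rot: [-0.001, 0.789, 0.614, 0.0]
contact_force: [-6.6, 2.3, 1.7]
width: 0.0107
gripper_force: 24.7
```

Run:
```python
from h import *
import cv2
s=manip.get_state();print(s["position"],s["contact_force"],s["moment"],s["width"],s["gripper_force"])
cv2.imwrite("pics/s1.png",manip.get_image("scene")[100:300,340:540,::-1].repeat(3,0).repeat(3,1))
```

```text
[0.49005678 0.26706647 0.17448162] [-6.63490175  2.25697092  1.72705887] [ 0.49385734  0.98862266 -0.04352196] 0.010696094096973528 24.655679762363434
```

View pics/s1.png

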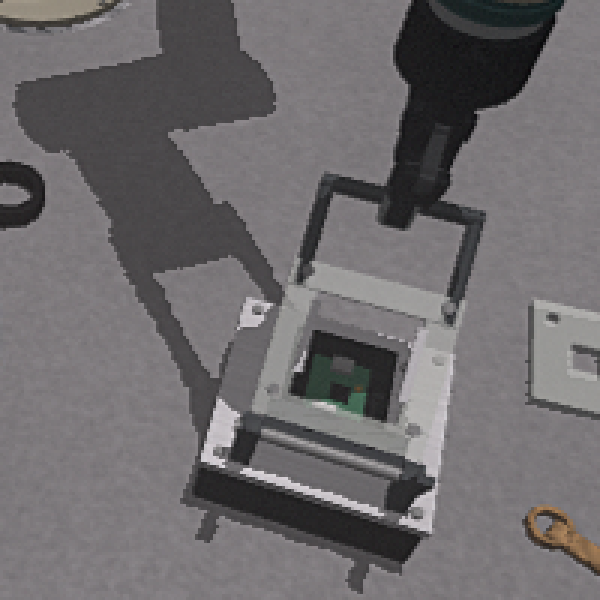

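The cover is rising with the bar, and the forces are small.

Emit:
move_arm --deltas '[[[0, 0.0135, -0.0175, 0, 1], [0, 0.0285, -0.0335, 0, 1], [0, 0.045, -0.048, 0, 1], [0, 0.0625, -0.0605, 0, 1], [0, 0.0815, -0.0715, 0, 1], [0, 0.1015, -0.0805, 0, 1], [0, 0.122, -0.0875, 0, 1], [0, 0.1435, -0.092, 0, 1], [0, 0.1435, -0.092, 0, 1]]]'

```text
clock: 5.0
position: [0.6051, 0.238, 0.2493]
ee_rot: [0.002, 0.789, 0.614, 0.003]
contact_force: [-2.0, 1.1, 7.5]
width: 0.0112
gripper_force: 27.2
```

Emit:
move_arm --deltas '[[[0, 0.0215, -0.0025, 0, 1], [0, 0.0435, -0.003, 0, 1], [0, 0.0655, -0.0015, 0, 1], [0, 0.087, 0.0025, 0, 1], [0, 0.1015, 0.0065, 0, 1], [0, 0.1015, 0.0065, 0, 1], [0, 0.1015, 0.0065, 0, 1]]]'

```text
clock: 5.7
position: [0.6822, 0.2185, 0.2416]
ee_rot: [0.001, 0.789, 0.614, 0.002]
contact_force: [2.0, 0.8, 5.7]
width: 0.0107
gripper_force: 28.0
```

Run:
```python
from h import *
import cv2
s=manip.get_state();print(s["position"],s["contact_force"],s["width"],s["gripper_force"])
cv2.imwrite("pics/s2.png",manip.get_image("scene")[100:300,340:540,::-1].repeat(3,0).repeat(3,1))
```

```text
[0.68215973 0.21845939 0.24162371] [1.98630414 0.76089077 5.67598168] 0.010675783355161964 28.021064400672913
```

View pics/s2.png

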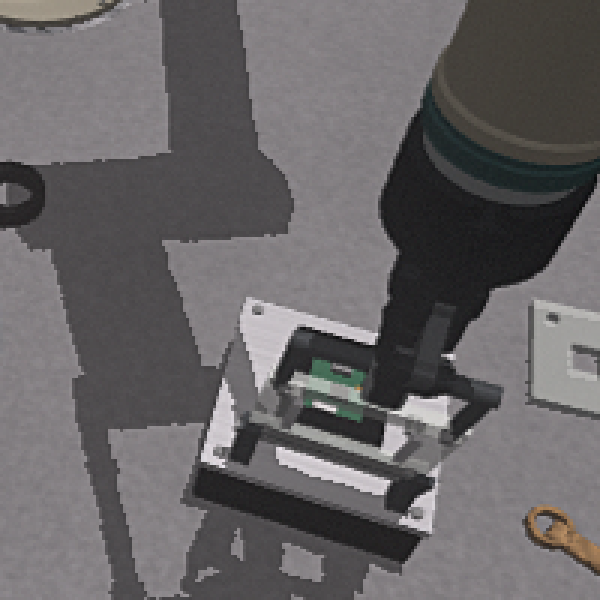

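The cover is past upright, at about 1.86 rad. I'll let go, then rise.

Emit:
move_arm --deltas '[[[0, 0, 0, 0, -1], [0, 0, 0, 0, -1], [0, 0, 0, 0, -1], [0, 0, 0, 0, -1], [0, 0, 0, 0, -1], [0, 0, 0, 0, -1], [0, 0, -0.03, 0, -1], [0, 0, -0.08, 0, -1], [0, 0, -0.13, 0, -1], [0, 0, -0.15, 0, -1]]]'

```text
clock: 6.75
position: [0.682, 0.2184, 0.3651]
ee_rot: [0.002, 0.789, 0.614, 0.003]
contact_force: [0.2, -0.5, -0.3]
width: 0.0853
gripper_force: 0.0
```

Emit:
move_arm --deltas '[[[0, -0.1, 0, 0, -1], [0, -0.2, 0, 0, -1], [0, -0.25, 0, 0, -1], [0, -0.3, 0, 0, -1], [0, -0.3, 0, 0, -1], [0, -0.3, 0, 0, -1], [0, -0.3, 0, 0, -1], [0, -0.3, 0, 0, -1]]]'

```text
clock: 7.55
position: [0.4493, 0.2769, 0.3601]
ee_rot: [0.0, 0.789, 0.614, 0.0]
contact_force: [0.8, -1.1, 0.3]
width: 0.0854
gripper_force: 0.0
```

Run:
```python
from h import *
import cv2
s=manip.get_state();print(s["clock"],s["position"],s["contact_force"],s["width"])
cv2.imwrite("pics/s3.png",manip.get_image("scene")[100:300,140:540,::-1].repeat(2,0).repeat(2,1))
```

```text
7.55 [0.44930675 0.27686021 0.36008606] [ 0.83427258 -1.06592286  0.26638628] 0.08535896366363491
```

View pics/s3.png

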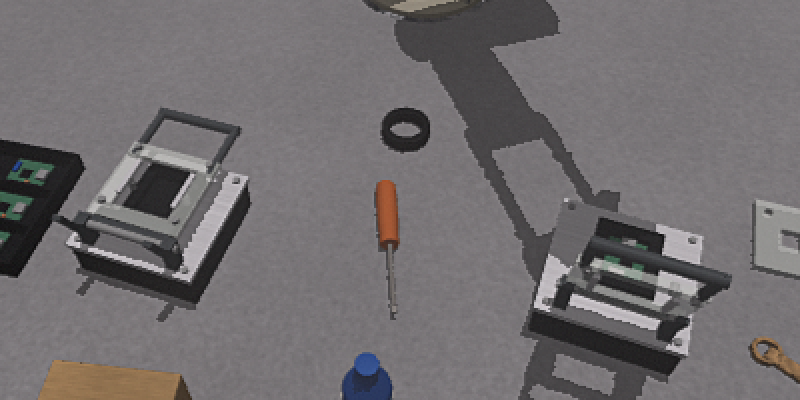

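The loaded fixture's cover (right, bar at about (655,265)) leans back open against its stops. The empty fixture's cover (left) is still closed, and the arm is clear of both.

```bash
python3 -c "
from rig import manip
print(manip.sign_off())"
```

```text
the job is handed in; nothing more can be done
None
```

The cover of the fixture with the board is open and leaning back on its stops, the empty fixture's cover is still closed, and the job was handed in at about 7.6 s with the arm clear of both.

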